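# Lock the bench lathe's spindle with its lock pin

### The job

The lathe's chuck has to come off, so lock the spindle: take the lock pin out of the wooden tool block and rest it in the slanting hole in the boss of the headstock. Turn the spindle by its handwheel until the pin drops into the hidden cross-hole, then press the pin fully home, so that its head sits flush on the boss, and let go. Leave the other tools as they are.

Things in the scene. Friction and masses are not known exactly. Their poses are not given: they have to be found in the camera images.
- lock_pin_head (a point): Lock pin: oiled steel, 10 mm shank 88 mm long, straight knurled cylindrical head 22 mm across, 30 mm long; 118 mm in all, 60 to 130 g. Point: middle of the head on the axis, shoulder 15 mm below, top 15 mm above; z runs from tip to head. It starts upright in one of the tool block's three holes, sunk 35 mm, leaning up to 2 degrees.
- lock_pin_tip (a point): Middle of the lock pin's tip, 103 mm below the middle of its head; axes as for the head. The nose is coned: 7 mm wide at the tip, 10 mm after 4 mm.
- tool_block: Wooden block screwed to the bench, 46 x 150 x 45 mm, origin under its centre, z up. Three upright holes, 11.5 mm wide and 35 mm deep, in a row along its y at -50, 0 and +50 mm, hold the lock pin, a punch and a chuck key in any order. All have the same shank; they differ in their heads.
- lock_boss: Round steel boss, 30 mm across, standing out of the headstock's front upper side. Origin: middle of its outer face, 161 mm above the bench; z points out along the bore, 35 degrees from vertical, leaning to the lathe's front (-x, operator's side); y is parallel to the spindle. Bore 11.4 mm wide, countersunk to 18 mm over its first 5 mm.
- cross_hole (a point): Middle of the spindle, hidden in the headstock, 56 mm below the boss's face on the bore's line; axes as the boss. The spindle is 36 mm thick here and drilled across twice at right angles (12 mm holes), so a hole comes in line every quarter turn of the wheel. Out of line, the pin's tip rests on the spindle 38 mm inside the bore (shoulder 50 mm off the boss) and stays when let go.
- bore_end (a point): Spring ball in the bore beyond the spindle, 82 mm below the boss's face; axes as the boss. A hole catches the pin from about 0.2 rad before it is in line; the pin then slides in by its weight and stops at the ball, shoulder about 7 mm off the boss, locking the wheel but for 0.1 rad of play. A push of about 10 to 14 N along the bore takes it past the ball until the shoulder seats on the boss.
- handwheel_centre (a point): Centre of the spindle's handwheel, a plain knurled steel disc 90 mm across, 14 mm thick, unmarked, 119 mm to the +y side of the bore, 115 mm above the bench; y is the spindle axis, x away from the operator, z up. On the inner side 37 mm of room and a 20 mm shaft; outer side free. Turns endlessly either way with about 2 N at the rim and stays put. How far to turn, up to 1.2 rad, cannot be seen.
- punch_mid (a point): Doming punch: same shank, with a 24 mm ball on top, standing in the tool block. Point 55 mm above its lower end. Leave alone.
- chuck_key_mid (a point): Chuck key: same shank, with a thin cross-bar 51 mm long on top (a T), standing in the tool block. Point 55 mm above its lower end. Leave alone.
- doming_block: Steel cube of 50 mm with round dimples, loose on the bench; origin under its centre. Leave alone.
- file_mid (a point): File with wooden handle, 275 mm long, lying along its x; point at the middle. Leave alone.
- pitch_jar: Glass jar with a black lid, 66 mm across, 65 mm high; origin under its centre. Leave alone.
- tin0_mid (a point): Small round tin, 36 mm across, 24 mm high, standing in front of the lathe; point at its middle. Leave alone.
- tin1_mid (a point): Another such tin, on the right side of the bench. Leave alone.
Things that resemble listed ones, but are neither listed nor needed, are in the scene too. What is shaped like the part that bears lock_pin_head but red is not meant.

How it is judged:
On the way, in this order (a step that is already met when the one before it is completed fails the run):
1. the lock pin is in the slanting bore of the boss, its tip not yet in the cross-hole (angle between the z axis of lock_pin_head and the z axis of lock_boss, either way round below 0.15 rad and x of lock_pin_tip in the frame of lock_boss between -0.008 and 0.008 m and y of lock_pin_tip in the frame of lock_boss between -0.008 and 0.008 m and z of lock_pin_head in the frame of lock_boss between 0.04 and 0.095 m), for 0.05 s.
2. the spindle is turned so that the pin has gone into the cross-hole (angle between the z axis of lock_pin_head and the z axis of lock_boss, either way round below 0.15 rad and z of lock_pin_head in the frame of lock_boss below 0.035 m), for 0.2 s.
At the end, for the whole second after the job is handed in: The lock pin sits through the boss and the spindle's cross-hole with its shoulder within 2.8 mm of the boss's face, in line with the bore within 0.08 rad and at rest; the punch and the chuck key still stand in the block within 30 mm of where they stood (z of lock_pin_head in the frame of lock_boss below 0.0178 m and angle between the z axis of lock_pin_head and the z axis of lock_boss, either way round below 0.08 rad and distance between lock_pin_head and lock_boss below 0.02 m and linear speed of lock_pin below 0.02 m/s and distance of each of punch_mid, chuck_key_mid from where it was at the start of the episode below 0.03 m); the robot touches nothing.
It fails at once if another tool, tin or jar is moved by more than 30 mm (the file 40 mm) (distance of any of punch_mid, chuck_key_mid, doming_block, pitch_jar, tin0_mid, tin1_mid from where it was at the start of the episode above 0.03 m or distance of file_mid from where it was at the start of the episode above 0.04 m).
It also fails if it takes over 72 s, if anything falls off the work surface, if the arm or the gripper's body presses on something with over 40 N, if the wrist force passes 120 N, or if a joint passes its speed limit or range.

### The arm

A 6-joint arm with a two-finger parallel gripper is mounted at the origin on the work surface. World frame = base frame: x ahead of the robot, y to its left, z up, the work surface at z = 0. Lengths are in m, angles in rad, forces in N, time in s.
With the tool pointing down it reaches from about 0.325 to 0.775 m from the base axis. Payload 5.5 kg.
Tool frame: the origin (TCP) lies on the mounting face of the last link; the fingertips stand 173 mm ahead of it and the grasp point (between the pads) lies 155 mm ahead of it (r.finger_overhang is the distance from the TCP to the fingertips, in m); z points along the fingers, y is the direction in which the jaws open and shut (so a half turn about z gives the same grasp; the last joint's range is limited). The gripper opens to 85 mm and grips with 20 to 120 N. Pads are 22 mm wide; open, the fingers measure 114 mm over their backs; the gripper's body (76 mm by 85 mm) begins 54 mm behind the grasp point. The pads swing forward as they close: fully open they stand 13 mm farther back than shut.
Start: joints at [1.162, 0.091, 1.231, -0, 1.82, -0.057], TCP at [0.207, 0.563, 0.405] pointing down, gripper open.
Joint ranges: [-2.87, 2.87], [-0.86, 2.18], [0.17, 2.46], [-1.51, 4.65], [0.06, 2.69], [-2.65, 2.65]. Speed limits (rad/s): [2.57, 2.57, 3.01, 3.14, 3.14, 3.14].

### API

Orientations are given as [roll, pitch, yaw] about the fixed x, y, z axes, in that order (R = Rz(yaw) Ry(pitch) Rx(roll)).
In Python, from workcell import sensors, cams, workorder, finder, r gives the robot as it stands. The module is installed in compiled form; this text tells all that it offers.
- The arm moves only by the tool step_arm, never from a script. Its argument "steps" is a list of rows, each a list of 6 numbers: the shift along the tool's x, y, z in mm, then the turn, a rotation vector about the tool's x, y, z in degrees. A call has 1 to 10 rows; each row shifts and turns the commanded pose from where the row before left it, along the tool's axes as they then stand; what a row does not reach is not made up. A row lasts 1/8 s, in which the tool goes at most 62.5 mm and 10.7 degrees, less where a joint would pass 70% of its speed; a pose out of reach is approached as far as the arm can. A call is refused whole if a number of a shift passes 62.5 or a number of a turn 10.7, either way. A call with a gripper value outside its range is refused whole. "fingers" is the finger opening in mm, from 0 to 85.4, set as the call begins (left out, the last holds). The fingers move at their own pace and stop on an object; "force" is the grip in N (left out, the last holds). Time passes only in rows, so rows that do not move let the fingers close. It gives the time, the measured TCP pose, the force and the opening at its end, in the units of the state.
- sensors.get_state(): the state, without advancing time (a new reading comes with each control period).
- cams.capture(name): name is "scene" or "top" or "wrist"; returns the picture (480x640x3 uint8, red, green, blue); there is no depth.
- cams.get_calibration(name): a dict with "fx", "fy", "cx", "cy" (pixels), "R" (3x3) and "t" (3): a world point X has camera coordinates R X + t; the wrist camera has in their place "tool_from_camera" (4x4, takes a point from camera to tool coordinates, whose origin is the TCP and whose axes are the flange's). Camera axes: x right, y down, z forward; pixel columns grow to the right and rows downward; lengths in m; the calibration is good to about 2 mm. A picture is of the moment at which its call begins: read the wrist's pose just before it. get_calibration takes no time and is no camera call.
- workorder.job_done(): hands the job in, once; it reports no verdict.
Trained networks look in the newest picture that a camera, given by its name, has taken for a name from the list of things; names that differ only in an ending like _2 or _b are one class to them, and where a whole thing is asked for, a point or a joint stands for the part that bears it (a point fixed in the world has none). Each returns a list of dicts, best first, with "confidence" (0 to 1); they miss things now and then, are a little off and sometimes report something else, mostly with a low value. They report only what shows in the picture. A call takes as long as a camera call. They do not tell look-alikes from the thing itself.
- finder.search_frame(query, camera): "bbox" ([left, top, width, height] in pixels, round what is visible of it).
- finder.silhouettes(query, camera): "mask" (480x640 bool, what is visible of it) and "bbox" ([left, top, width, height] in pixels, round what is visible of it).
- finder.landmark_of(query, camera): "centre" ([column, row] in pixels: a listed point, or the origin of a listed thing).
The state is a dict: "time": time; "joint_positions": joint angles; "joint_velocities": joint speeds; "joint_torque": joint torques, N m; "eef_pos": TCP position; "tool_rot": TCP orientation; "ft_force": force on the tool from outside, world axes, zero at the start; "ft_torque": the same for the moment, N m; "width": finger opening in m.
Only numpy, scipy, OpenCV 4.12 (cv2) and the standard library are available. Lean on these libraries where they do the work, as an engineer would, in place of code of your own. Each camera call takes 0.05 s, during which the arm holds its last target. There are 200 camera calls.

## Working session

There is one attempt and no reset: what is moved stays moved. The work goes in short steps, Python scripts to look and compute and a tool call to move; the robot and the scene stay as the last step left them, time stands still between calls to the robot, and variables do not carry over. Pictures are saved under pics/ and viewed, about 8 in all and at most 12, crops included, and the job is handed in when it is done.

Besides the shell and the picture viewer there is one more tool, called after ">>>" by a JSON object that holds its "method" and its "body", one argument or row to a line. step_arm: Moves the arm, as the interface text tells. Its arguments: {"type":"object","properties":{"steps":{"type":"array"},"fingers":{"type":"number"},"force":{"type":"number"}},"required":["steps"]}

```bash
mkdir -p pics; cat > h.py <<'E'
import numpy as np, cv2
from scipy.spatial.transform import Rotation as Ro
from workcell import sensors, cams, workorder, finder, r
def save(n,f,crop=None,s=1):
    im=f[...,::-1]
    if crop: x,y,w,h=crop; im=im[y:y+h,x:x+w]
    cv2.imwrite('pics/'+n,cv2.resize(im,None,fx=s,fy=s,interpolation=cv2.INTER_CUBIC))
def cam(n,st=None):
    c=cams.get_calibration(n)
    K=np.array([[c['fx'],0,c['cx']],[0,c['fy'],c['cy']],[0,0,1.]])
    if n=='wrist':
        st=st or sensors.get_state()
        T=np.eye(4);T[:3,:3]=rot(st);T[:3,3]=st['eef_pos']
        M=np.linalg.inv(T@np.array(c['tool_from_camera'])); return K,M[:3,:3],M[:3,3]
    return K,np.array(c['R']),np.array(c['t'])
def rot(st):
    return Ro.from_euler('xyz',st['tool_rot']).as_matrix() if np.size(st['tool_rot'])==3 else np.array(st['tool_rot'])
def ray(C,p):
    K,R,t=C; d=R.T@np.linalg.solve(K,[p[0],p[1],1]); return -R.T@t,d/np.linalg.norm(d)
def tri(*cp):
    A=0;b=0
    for C,p in cp:
        o,d=ray(C,p);P=np.eye(3)-np.outer(d,d);A=A+P;b=b+P@o
    X=np.linalg.solve(A,b); return X,[proj(C,X)-np.array(p) for C,p in cp]
def proj(C,X):
    K,R,t=C; q=K@(R@np.array(X)+t); return q[:2]/q[2]
def atz(C,p,z):
    o,d=ray(C,p); return o+d*(z-o[2])/d[2]
E
python3 - <<'E'
from h import *
st=sensors.get_state();print({k:np.round(v,3) for k,v in st.items()}, r.finger_overhang)
S=cams.capture('scene');T=cams.capture('top')
save('s.png',S);save('t.png',T)
C={n:cam(n) for n in('scene','top')}
for q in ['lock_pin_head','tool_block','lock_boss','handwheel_centre','punch_mid','chuck_key_mid','tin0_mid','pitch_jar','file_mid','doming_block']:
    o={}
    for n in C:
        l=finder.landmark_of(q,n); o[n]=l
        print(q,n,[(np.round(a['centre']).tolist(),round(a['confidence'],2)) for a in l[:4]])
    if o['scene'] and o['top']:
        X,e=tri(*[(C[n],o[n][0]['centre']) for n in C]);print('   ',X.round(3),np.round(e,1).tolist())
for n in C: print(n,(-C[n][1].T@C[n][2]).round(3))
E
```

```text
{'time': np.float64(0.0), 'joint_positions': array([ 1.162,  0.092,  1.232, -0.   ,  1.82 , -0.057]), 'joint_velocities': array([-0.001,  0.   ,  0.001, -0.001,  0.001, -0.   ]), 'joint_torque': array([ 4.0000e-03, -4.5871e+01, -4.1804e+01,  0.0000e+00,  1.1000e-02,
        0.0000e+00]), 'eef_pos': array([0.207, 0.563, 0.404]), 'tool_rot': array([-3.14, -0.  ,  2.79]), 'ft_force': array([0.173, 0.056, 0.121]), 'ft_torque': array([-0.026,  0.071,  0.027]), 'width': np.float64(0.086)} 0.1734
lock_pin_head scene [([312.0, 227.0], 0.78), ([277.0, 235.0], 0.72), ([280.0, 223.0], 0.67), ([334.0, 270.0], 0.58)]
lock_pin_head top [([365.0, 270.0], 0.6), ([331.0, 318.0], 0.58), ([361.0, 294.0], 0.52), ([333.0, 277.0], 0.48)]
    [ 0.458 -0.055  0.127] [[-15.8, -1.0], [-16.5, 0.1]]
tool_block scene [([334.0, 269.0], 0.87)]
tool_block top [([313.0, 276.0], 0.64)]
    [0.449 0.026 0.003] [[-0.6, 0.0], [-0.6, 0.0]]
lock_boss scene [([352.0, 256.0], 0.55)]
lock_boss top [([287.0, 195.0], 0.46)]
    [0.615 0.068 0.158] [[2.9, -0.2], [2.7, -0.0]]
handwheel_centre scene [([414.0, 279.0], 0.88), ([150
[... 216 characters left out ...]
]
chuck_key_mid top [([286.0, 271.0], 0.55)]
    [0.458 0.08  0.068] [[0.9, -0.1], [1.0, -0.0]]
tin0_mid scene []
tin0_mid top [([254.0, 236.0], 0.67), ([287.0, 196.0], 0.38), ([311.0, 276.0], 0.27)]
pitch_jar scene [([534.0, 321.0], 0.73)]
pitch_jar top [([146.0, 203.0], 0.61)]
    [0.629 0.432 0.002] [[-2.5, 0.4], [-2.1, -0.4]]
file_mid scene [([151.0, 250.0], 0.72), ([332.0, 267.0], 0.16)]
file_mid top [([504.0, 303.0], 0.77)]
    [ 0.384 -0.423  0.012] [[1.2, 0.2], [1.3, -0.2]]
doming_block scene [([503.0, 270.0], 0.83), ([122.0, 306.0], 0.31)]
doming_block top [([148.0, 268.0], 0.8)]
    [0.471 0.413 0.015] [[-0.4, 0.1], [-0.4, -0.1]]
scene [1.449 0.023 0.75 ]
top [ 0.406 -0.006  1.26 ]
```

View pics/s.png

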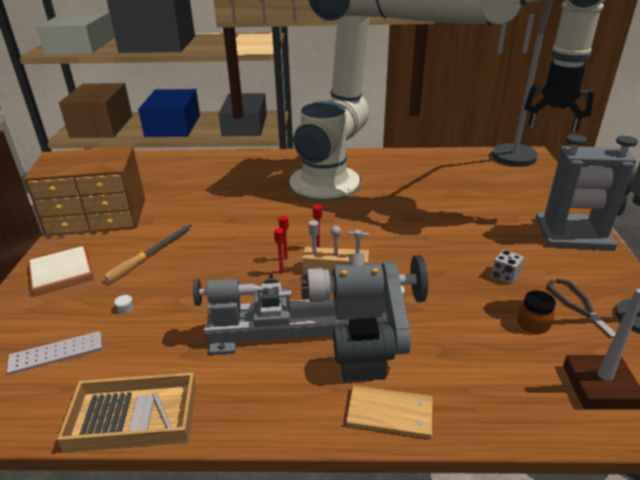

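View pics/t.png

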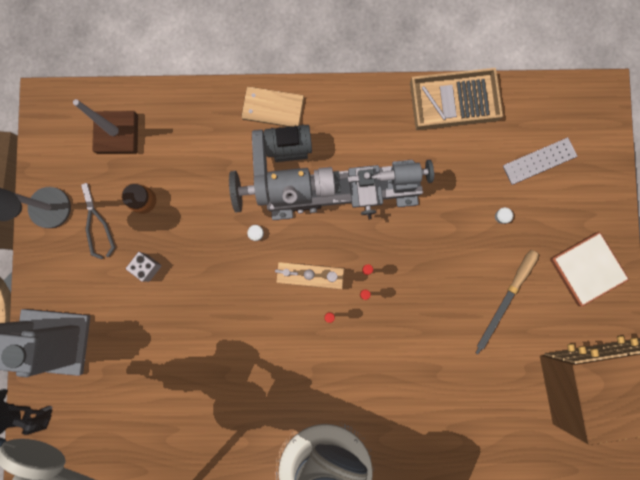

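The scene shows five pin-like shapes: three with red heads, standing free at (283,222), (280,235) and (317,212) as decoys, and three tools in the block. The block's tools are a grey cylinder head at (313,227), a ball at (336,231) and a T at (357,235). The grey cylinder fits the lock pin. I'll confirm this in an enlarged crop.

```bash
python3 - <<'E'
from h import *
S=cams.capture('scene');T=cams.capture('top')
a=cv2.resize(S[195:285,260:380],None,fx=4,fy=4,interpolation=2);b=cv2.resize(T[250:330,265:385],None,fx=4,fy=4,interpolation=2)
save('c.png',np.vstack([a,b])[:600+80])if 0 else save('c.png',cv2.resize(np.hstack([a[:320],b]),(800,267)))
C={n:cam(n) for n in('scene','top')}
tt=C['top']
for n,p,z in [('pin',(333,277),.113),('punch',(309,274),.113),('key',(286,271),.113),('r1',(368,270),.11),('r2',(365,295),.11),('r3',(330,318),.11),('tin0',(254,236),.012),('boss',(289,196),.161),('wheel',(236,190),.115)]: print(n,atz(tt,p,z).round(3))
print(tri((C['scene'],(313,227)),(tt,(333,277))))
print(np.round(cams.get_calibration('wrist')['tool_from_camera'],3), cams.get_calibration('wrist')['fx'])
for c in C:
  for q in('tool_block','lock_boss','handwheel_centre'):
    f=finder.silhouettes(q,c)
    for m in f[:1]:
        ys,xs=np.nonzero(m['mask']);print(c,q,m['bbox'],cv2.minAreaRect(np.c_[xs,ys].astype(np.float32)))
E
```

```text
pin [ 0.443 -0.022  0.113]
punch [0.45  0.03  0.113]
key [0.457 0.08  0.113]
r1 [ 0.458 -0.098  0.11 ]
r2 [ 0.404 -0.09   0.11 ]
r3 [ 0.355 -0.014  0.11 ]
tin0 [0.545 0.163 0.012]
boss [0.612 0.07  0.161]
wheel [0.635 0.189 0.115]
(array([ 0.44286787, -0.02068759,  0.11567562]), [array([-0.43004927,  0.0040947 ]), array([-0.4489984 ,  0.01878826])])
[[ 0.    -0.956 -0.295  0.075]
 [ 1.     0.001 -0.001  0.   ]
 [ 0.001 -0.295  0.956  0.031]
 [ 0.     0.     0.     1.   ]] 387.27568658081736
scene tool_block [301.8, 248.8, 66.2, 25.0] ((335.0, 261.0), (26.0, 64.0), 90.0)
scene lock_boss [347.9, 230.2, 22.5, 23.1] ((359.91241455078125, 238.92784118652344), (23.1498966217041, 19.596181869506836), 66.03751373291016)
scene handwheel_centre [193.1, 254.6, 234.4, 126.7] ((314.0609130859375, 322.0487976074219), (126.00237274169922, 233.7835693359375), 83.6598129272461)
top tool_block [279.4, 262.8, 62.4, 24.0] ((309.3418273925781, 275.2273254394531), (64.67337799072266, 20.175540924072266), 4.573921203613281)
top lock_boss [281.4, 186.9, 13.8, 19.7] ((289.5, 193.5), (17.0, 13.0), 90.0)
top handwheel_centre [223.9, 122.3, 208.5, 98.0] ((330.41558837890625, 170.56472778320312), (95.70735168457031, 205.23306274414062), 89.39049530029297)
```

View pics/c.png

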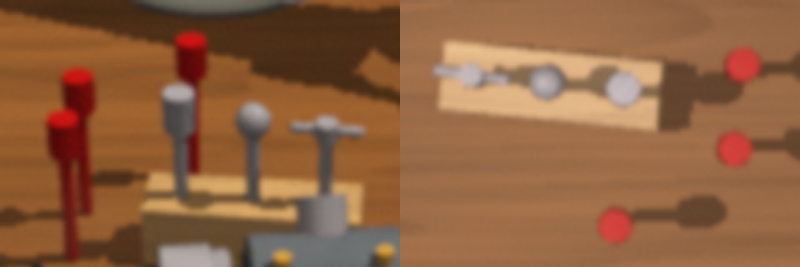

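The crop confirms it: the grey cylinder-headed tool at the robot's right end of the block is the lock pin, with the ball-headed punch next and the T key third. The red ones stand free. Now I'll plan the approach.

```bash
cat >> h.py <<'E'
def down(yaw,tilt=0):  # tool rotation; tilt leans tool z towards lathe/world +x by tilt about axis y
    return Ro.from_euler('z',yaw).as_matrix()@np.diag([1,-1,-1.])
def plan(p,R,n,cmd=None):
    st=sensors.get_state(); R0,p0=cmd if cmd else (rot(st),np.array(st['eef_pos']))
    w=Ro.from_matrix(R0.T@R).as_rotvec()/n
    E=[Ro.from_rotvec(k*w).as_matrix() for k in range(n)]
    s=np.linalg.solve(sum(E),R0.T@(np.array(p)-p0))
    print('row x%d'%n,(s*1000).round(1).tolist(),np.degrees(w).round(2).tolist())
    print('  mid',(p0+R0@(sum(E[:max(1,n//2)])@s)).round(3),'end',np.round(p,3))
E
python3 - <<'E'
from h import *
plan([.443,-.022,.38],down(1.433),10)
plan([.443,-.022,.38],down(1.433),12)
E
```

```text
row x10 [-66.5, -15.2, 2.5] [-0.0, -0.0, 7.77]
  mid [0.428 0.312 0.392] end [ 0.443 -0.022  0.38 ]
row x12 [-55.5, -12.0, 2.1] [-0.0, -0.0, 6.48]
  mid [0.428 0.312 0.392] end [ 0.443 -0.022  0.38 ]
```

>>> {"method": "step_arm", "body": {
  "steps": [
    [-55.5,-12,2.1,0,0,6.5],
    [-55.5,-12,2.1,0,0,6.5],
    [-55.5,-12,2.1,0,0,6.5],
    [-55.5,-12,2.1,0,0,6.5],
    [-55.5,-12,2.1,0,0,6.5],
    [-55.5,-12,2.1,0,0,6.5],
    [-55.5,-12,2.1,0,0,6.5],
    [-55.5,-12,2.1,0,0,6.5],
    [-55.5,-12,2.1,0,0,6.5],
    [-55.5,-12,2.1,0,0,6.5]
  ],
  "fingers": 50
}}

```text
time: 2.75
eef_pos: [0.4626, 0.088, 0.3836]
tool_rot: [3.141, 0.0, 1.652]
ft_force: [0.5, 0.5, 0.1]
width: 0.0498
```

>>> {"method": "step_arm", "body": {
  "steps": [
    [-55.5,-12,2.1,0,0,6.5],
    [-55.5,-12,2.1,0,0,6.5],
    [0,0,0,0,0,0],
    [0,0,0,0,0,0]
  ]
}}

```text
time: 3.25
eef_pos: [0.4418, -0.0215, 0.3797]
tool_rot: [3.141, -0.001, 1.429]
ft_force: [0.6, -0.2, -0.6]
width: 0.0502
```

```bash
python3 - <<'E'
from h import *
st=sensors.get_state();print(st['time'],st['eef_pos'],st['tool_rot'],st['width'],st['joint_positions'])
W=cams.capture('wrist');C=cam('wrist',st);save('w1.png',W)
for q in ['lock_pin_head','punch_mid','chuck_key_mid','tool_block']:
    print(q,[(np.round(a['centre']).tolist(),round(a['confidence'],2),atz(C,a['centre'],{'l':.113,'t':0}.get(q[0],.065)).round(3).tolist()) for a in finder.landmark_of(q,'wrist')[:4]])
print(proj(C,[.443,-.022,.113]))
for m in finder.silhouettes('lock_pin_head','wrist')[:3]: print(m['bbox'],m['confidence'])
E
```

```text
3.25 [ 0.44179494 -0.02149958  0.37969672] [ 3.14108157e+00 -5.78347429e-04  1.42851562e+00] 0.05024346455702 [-1.25785687e-01 -3.41003900e-01  1.67177028e+00  5.86583037e-04
  1.81030568e+00  1.66344670e-02]
lock_pin_head [([187.0, 237.0], 0.97, [0.36, -0.009, 0.113]), ([355.0, 327.0], 0.95, [0.459, -0.088, 0.113]), ([279.0, 331.0], 0.82, [0.407, -0.084, 0.113]), ([318.0, 236.0], 0.71, [0.443, -0.019, 0.113])]
punch_mid [([318.0, 235.0], 0.61, [0.441, -0.033, 0.065])]
chuck_key_mid [([317.0, 74.0], 0.86, [0.456, 0.08, 0.065])]
tool_block []
[318.72462529 239.71518773]
[265.4, 271.5, 35.8, 84.9] 0.91
[163.5, 202.3, 64.3, 61.0] 0.9
[300.4, 203.9, 39.8, 58.7] 0.75
```

View pics/w1.png

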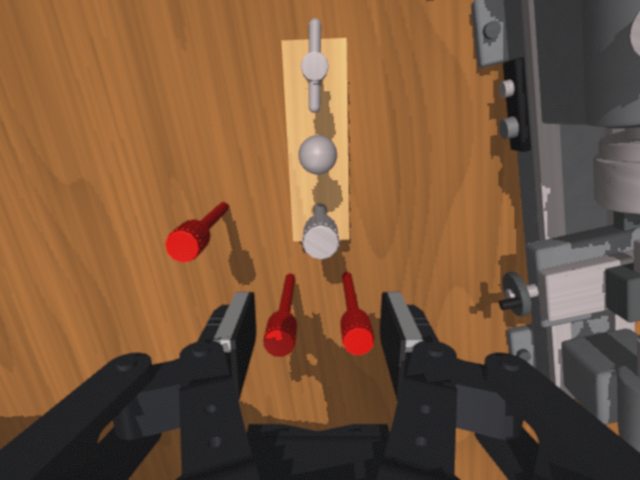

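```bash
python3 - <<'E'
from h import *
st=sensors.get_state();C=cam('wrist',st)
X=atz(C,(320.5,243),.128);print(X, proj(C,X+[0,.011,0]))
plan([X[0],X[1],.113+.006+.155+.04],down(1.433),3)
plan([X[0],X[1],.113+.006+.155],down(1.433),5)
E
```

```text
[ 0.44439551 -0.01855526  0.128     ] [317.94738759 225.49855727]
row x3 [0.8, 0.7, 21.8] [-0.0, -0.0, -0.04]
  mid [ 0.443 -0.02   0.358] end [ 0.444 -0.019  0.314]
row x5 [0.5, 0.4, 21.1] [-0.0, -0.0, -0.03]
  mid [ 0.443 -0.02   0.337] end [ 0.444 -0.019  0.274]
```

The view shows the pin head at about (320,240), clear of the red pins at (280,331) and (355,327). I'm descending and gripping.

>>> {"method": "step_arm", "body": {
  "steps": [
    [0.8,0.6,25,0,0,0],
    [0.8,0.6,25,0,0,0],
    [0.7,0.6,20,0,0,0],
    [0,0,15,0,0,0],
    [0,0,12,0,0,0],
    [0,0,9,0,0,0],
    [0,0,0,0,0,0],
    [0,0,0,0,0,0]
  ]
}}

```text
time: 4.55
eef_pos: [0.4441, -0.0197, 0.2741]
tool_rot: [3.141, -0.0, 1.428]
ft_force: [0.6, -0.3, 0.6]
width: 0.0502
```

>>> {"method": "step_arm", "body": {
  "steps": [
    [0,0,0,0,0,0],
    [0,0,0,0,0,0],
    [0,0,0,0,0,0],
    [0,0,0,0,0,0],
    [0,0,0,0,0,0],
    [0,0,0,0,0,0]
  ],
  "fingers": 10,
  "force": 60
}}

```text
time: 5.3
eef_pos: [0.444, -0.0196, 0.2742]
tool_rot: [3.14, -0.0, 1.428]
ft_force: [-0.2, -0.3, 5.1]
width: 0.0201
```

>>> {"method": "step_arm", "body": {
  "steps": [
    [0,0,-10,0,0,0],
    [0,0,-15,0,0,0],
    [0,0,-25,0,0,0],
    [0,0,-35,0,0,0],
    [0,0,-40,0,0,0],
    [0,0,-25,0,0,0],
    [0,0,0,0,0,0],
    [0,0,0,0,0,0]
  ]
}}

```text
time: 6.3
eef_pos: [0.4439, -0.0196, 0.4223]
tool_rot: [-3.14, 0.0, 1.428]
ft_force: [-0.0, -0.1, -1.0]
width: 0.0201
```

```bash
python3 - <<'E'
from h import *
st=sensors.get_state();print(st['time'],st['eef_pos'],st['tool_rot'],st['width'],st['ft_force'],st['ft_torque'])
W=cams.capture('wrist')
S=cams.capture('scene');C=cam('scene');T=cams.capture('top');Ct=cam('top')
p=np.array(st['eef_pos'])-[0,0,.161];u,v=proj(C,p);print(u,v)
x,y=int(u)-75,int(v)-60
a=cv2.resize(S[y:y+130,x:x+150],(600,520),interpolation=2)
b=cv2.resize(W[240:480,240:400],(200,300));b=cv2.copyMakeBorder(b,0,220,0,0,0)
save('g.png',np.hstack([a,b])); print(x,y)
for n,c in(('scene',C),('top',Ct),('wrist',cam('wrist',st))):
  for q in('lock_pin_head','lock_pin_tip'):print(n,q,[(np.round(a['centre'],1).tolist(),round(a['confidence'],2)) for a in finder.landmark_of(q,n)[:5]])
  print(n,proj(c,p),proj(c,p-[0,0,.103]))
E
```

```text
6.3 [ 0.44387675 -0.01957859  0.42230937] [-3.13974601e+00  6.25703594e-05  1.42841062e+00] 0.02013863348084767 [-0.03139022 -0.07792684 -1.04773675] [-0.00768863  0.02682377 -0.03271656]
311.4375351047131 168.40090701950052
236 108
scene lock_pin_head [([313.4, 166.5], 0.58), ([318.6, 210.6], 0.55), ([280.9, 223.5], 0.5), ([275.4, 237.3], 0.48), ([359.4, 249.0], 0.3)]
scene lock_pin_tip [([280.1, 269.7], 0.78), ([284.9, 253.6], 0.69), ([313.8, 209.6], 0.56), ([321.9, 245.6], 0.46)]
scene [311.4375351  168.40090702] [312.60140243 210.86928017]
top lock_pin_head [([147.8, 267.1], 0.44), ([326.8, 314.9], 0.4), ([143.9, 203.7], 0.18)]
top lock_pin_tip [([504.4, 216.5], 0.71), ([143.3, 201.4], 0.5)]
top [332.9456883  274.00848784] [332.27396278 275.87869784]
wrist lock_pin_head [([200.1, 220.5], 0.76), ([314.3, 319.1], 0.62)]
wrist lock_pin_tip [([314.0, 241.8], 0.94), ([291.2, 263.7], 0.77), ([232.3, 200.6], 0.65), ([340.3, 258.0], 0.62)]
wrist [317.16365255 324.03910712] [317.72132042 240.27465052]
```

View pics/g.png

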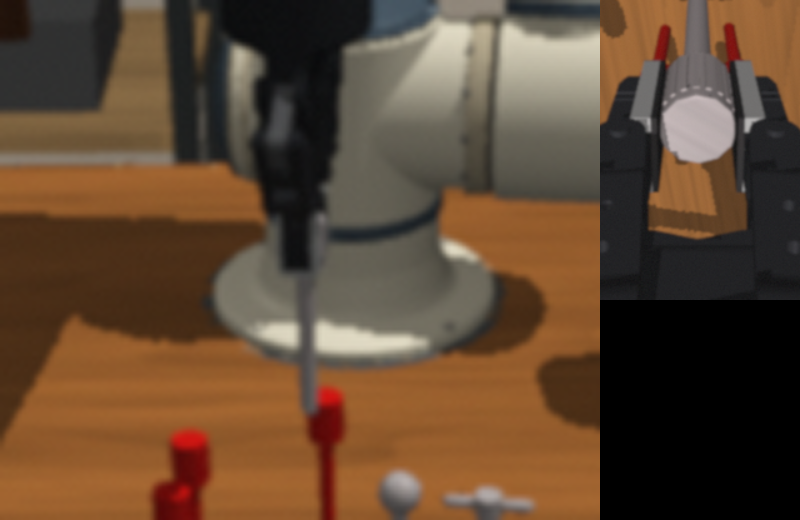

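The head is gripped straight, and the shank hangs down near-vertical. The wrist view has the tip at (314,242), close to the expected (318,240). Next I need the lathe's direction and a hover pose above the boss.

```bash
cat >> h.py <<'E'
def slant(psi,a=np.radians(35)):
    c,s=np.cos(a),np.sin(a)
    return Ro.from_euler('z',psi).as_matrix()@np.array([[0,1,0],[c,0,s],[s,0,-c]]).T
E
python3 - <<'E'
from h import *
T=cams.capture('top');C=cam('top')
a=atz(C,(236,190),.115);b=atz(C,(430,170),.115);d=a-b;print(a,b,np.degrees(np.arctan2(-d[0],d[1])))
psi=np.radians(5)
R=slant(psi);zb=-R[:,2];B=np.array([.613,.069,.161])
plan(B+zb*(.264+.05),R,6)
save('tl.png',T,(215,110,240,120),3.3)
E
```

```text
[0.63539511 0.18901552 0.115     ] [ 0.67490183 -0.2362221   0.115     ] 5.307831853691566
row x6 [12.1, -2.5, 0.4] [-5.81, 0.67, -2.12]
  mid [0.44  0.017 0.422] end [0.434 0.053 0.418]
```

View pics/tl.png

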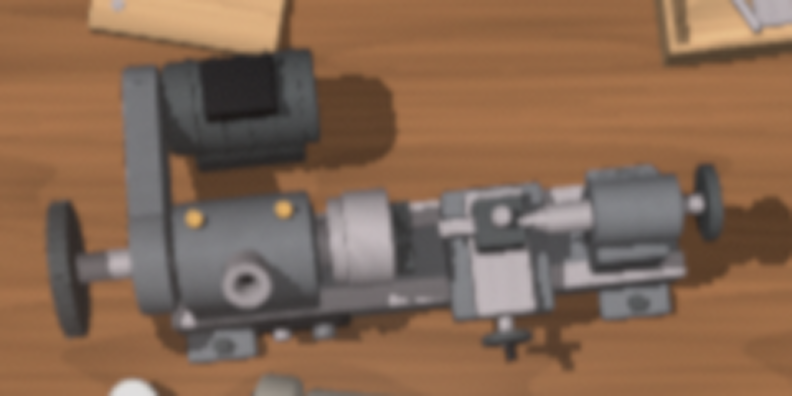

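The crop shows the bore at (289,196) in the top picture and the wheel centre at (236,191). The spindle is yawed about 5°. Moving to the hover pose.

>>> {"method": "step_arm", "body": {
  "steps": [
    [12.1,-2.5,0.4,-5.8,0.7,-2.1],
    [12.1,-2.5,0.4,-5.8,0.7,-2.1],
    [12.1,-2.5,0.4,-5.8,0.7,-2.1],
    [12.1,-2.5,0.4,-5.8,0.7,-2.1],
    [12.1,-2.5,0.4,-5.8,0.7,-2.1],
    [12.1,-2.5,0.4,-5.8,0.7,-2.1],
    [0,0,0,0,0,0],
    [0,0,0,0,0,0]
  ]
}}

```text
time: 7.8
eef_pos: [0.4336, 0.0533, 0.4185]
tool_rot: [2.533, -0.004, 1.656]
ft_force: [1.1, 0.2, -0.4]
width: 0.0202
```

```bash
python3 - <<'E'
from h import *
st=sensors.get_state();print(st['time'],st['eef_pos'],st['ft_force'])
R=rot(st);p=np.array(st['eef_pos']);print(R[:,2].round(3),R[:,0].round(3))
W=cams.capture('wrist');C=cam('wrist',st);save('w2.png',W)
for q in('lock_pin_tip','lock_boss','handwheel_centre'):print(q,[(np.round(a['centre'],1).tolist(),round(a['confidence'],2)) for a in finder.landmark_of(q,'wrist')[:4]])
for m in finder.silhouettes('lock_boss','wrist')[:1]: print(m['bbox'])
print('tip',proj(C,p+R[:,2]*.264),'boss',proj(C,[.6125,.0695,.161]))
E
```

```text
7.8 [0.43359439 0.05333139 0.41845276] [ 1.08820665  0.22662837 -0.41788099]
[ 0.569  0.052 -0.821] [-0.085  0.996  0.004]
lock_pin_tip [([313.1, 242.2], 0.89), ([78.1, 360.7], 0.86), ([7.3, 374.4], 0.75)]
lock_boss [([320.4, 224.2], 0.93)]
handwheel_centre [([318.8, 57.9], 0.83), ([59.0, 192.0], 0.34), ([59.3, 261.1], 0.16)]
[297.4, 196.4, 37.8, 39.6]
tip [317.35068596 240.40130602] boss [317.7607376  220.12022197]
```

View pics/w2.png

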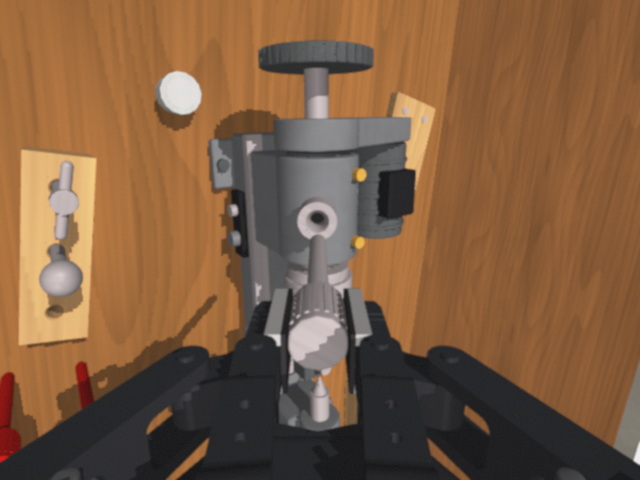

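The wrist view shows the bore at (317,219), where I predicted (318,220), and the pin shank points straight at it. I'm going in along the tool's z.

>>> {"method": "step_arm", "body": {
  "steps": [
    [0,0,15,0,0,0],
    [0,0,15,0,0,0],
    [0,0,10,0,0,0],
    [0,0,6,0,0,0],
    [0,0,4,0,0,0],
    [0,0,3,0,0,0],
    [0,0,0,0,0,0],
    [0,0,0,0,0,0]
  ]
}}

```text
time: 9.05
eef_pos: [0.4639, 0.0564, 0.3754]
tool_rot: [2.53, -0.004, 1.657]
ft_force: [0.2, 0.6, -1.0]
width: 0.02
```

```bash
cat > ck.py <<'E'
from h import *
st=sensors.get_state();R=rot(st);f=R.T@np.array(st['ft_force']);m=R.T@np.array(st['ft_torque'])
B=np.array([.6125,.0695,.161]);p=np.array(st['eef_pos'])
d=R.T@(p+R[:,2]*.264-B)
print('t',st['time'],'F tool',f.round(1),'M',m.round(2),'tip in tool-axes from boss mm',(d*1000).round(1),'w',st['width'])
E
python3 ck.py
```

```text
t 9.05 F tool [ 0.6 -0.4  0.9] M [ 0.39 -0.04 -0.04] tip in tool-axes from boss mm [0.4 0.8 2.8] w 0.01999672662466226
```

>>> {"method": "step_arm", "body": {
  "steps": [
    [0,0,2,0,0,0],
    [0,0,2,0,0,0],
    [0,0,2,0,0,0],
    [0,0,0,0,0,0]
  ]
}}

```text
time: 9.55
eef_pos: [0.4674, 0.0566, 0.3695]
tool_rot: [2.532, -0.003, 1.656]
ft_force: [-0.7, -0.9, -0.6]
width: 0.0204
```

```bash
python3 ck.py; python3 - <<'E'
from h import *
st=sensors.get_state();W=cams.capture('wrist');save('w3.png',W,(240,130,160,140),4)
E
```

```text
t 9.55 F tool [-0.9 -1.   0. ] M [ 0.61 -0.3  -0.02] tip in tool-axes from boss mm [ 0.2 -0.1  9.6] w 0.020417491382196614
```

View pics/w3.png

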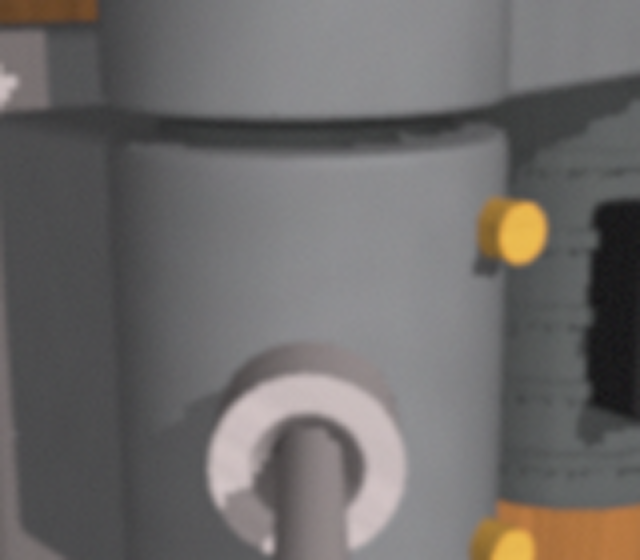

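The pin enters the bore cleanly, with small side loads. Continuing.

>>> {"method": "step_arm", "body": {
  "steps": [
    [-0.2,-0.4,3,0,0,0],
    [0,0,3,0,0,0],
    [0,0,3,0,0,0],
    [0,0,3,0,0,0],
    [0,0,3,0,0,0],
    [0,0,3,0,0,0],
    [0,0,0,0,0,0]
  ]
}}

```text
time: 10.48
eef_pos: [0.4774, 0.0574, 0.3547]
tool_rot: [2.532, -0.004, 1.657]
ft_force: [-0.8, -2.5, -2.7]
width: 0.0204
```

```bash
python3 ck.py
```

```text
t 10.475 F tool [-2.5 -2.4  1.6] M [ 0.64 -0.41 -0.  ] tip in tool-axes from boss mm [ 0.2 -0.2 27.5] w 0.02039935555253157
```

>>> {"method": "step_arm", "body": {
  "steps": [
    [-0.2,-0.3,2,0,0,0],
    [0,0,2,0,0,0],
    [0,0,2,0,0,0],
    [0,0,1.5,0,0,0],
    [0,0,0,0,0,0]
  ]
}}

```text
time: 11.1
eef_pos: [0.4815, 0.0576, 0.3486]
tool_rot: [2.531, -0.004, 1.657]
ft_force: [-0.5, -1.7, -2.4]
width: 0.0204
```

```bash
python3 ck.py
```

```text
t 11.1 F tool [-1.7 -1.9  1.6] M [ 0.54 -0.41 -0.02] tip in tool-axes from boss mm [ 0.1 -0.2 34.8] w 0.020436392994501992
```

>>> {"method": "step_arm", "body": {
  "steps": [
    [0,0,0,0,0,0],
    [0,0,0,0,0,0],
    [0,0,0,0,0,0],
    [0,0,-20,0,0,0],
    [0,0,-40,0,0,0],
    [0,0,-40,0,0,0],
    [0,0,-20,0,0,0],
    [0,0,0,0,0,0]
  ],
  "fingers": 45
}}

```text
time: 12.1
eef_pos: [0.4123, 0.0513, 0.4496]
tool_rot: [2.526, -0.004, 1.657]
ft_force: [-0.3, 0.8, -0.6]
width: 0.0448
```

```bash
python3 ck.py; cat > pin.py <<'E'
from h import *
import sys
# where along the bore is the head? compare landmarks with predictions
B=np.array([.6125,.0695,.161]);zb=-slant(np.radians(5))[:,2]
for n in sys.argv[2:]:
    st=sensors.get_state();f=cams.capture(n);C=cam(n,st)
    save(sys.argv[1]+n+'.png',f)
    l=[(np.round(a['centre'],1).tolist(),round(a['confidence'],2)) for a in finder.landmark_of('lock_pin_head',n)[:5]]
    print(n,l,{h:proj(C,B+zb*h*1e-3).round(1).tolist() for h in(15,22,35,50,65)})
E
python3 pin.py a scene wrist
python3 - <<'E'
from h import *
st=sensors.get_state();C=cam('wrist',st)
print('wheel wrist',[(np.round(a['centre'],1).tolist(),round(a['confidence'],2)) for a in finder.landmark_of('handwheel_centre','wrist')[:2]],proj(C,[.635,.187,.115]))
B=np.array([.6125,.0695,.161])
for ps in(4,5,6): print(ps,B+Ro.from_euler('z',ps,degrees=True).apply([.0321,.119,-.0459]))
print(st['joint_positions'])
E
```

```text
t 12.1 F tool [ 0.8 -0.5  0.3] M [0.24 0.   0.04] tip in tool-axes from boss mm [  0.1   2.5 -87.7] w 0.04477552544229962
scene [([355.9, 217.6], 0.78), ([316.8, 213.9], 0.74), ([281.8, 222.3], 0.62), ([276.0, 235.6], 0.55)] {15: [355.8, 246.0], 22: [355.6, 242.4], 35: [355.2, 235.7], 50: [354.8, 227.9], 65: [354.4, 220.2]}
wrist [([39.4, 418.8], 0.71), ([306.8, 233.2], 0.58), ([86.9, 245.5], 0.43)] {15: [318.2, 213.9], 22: [318.2, 216.0], 35: [318.2, 220.2], 50: [318.2, 225.6], 65: [318.2, 231.5]}
wheel wrist [([315.4, 63.0], 0.75)] [319.71141919  69.15712837]
4 [0.63622079 0.1904493  0.1151    ]
5 [0.63410632 0.19084487 0.1151    ]
6 [0.63198527 0.19120347 0.1151    ]
[ 0.02693187 -0.67079846  1.8317847   0.03765021  1.37388454 -0.05351148]
```

View pics/awrist.png

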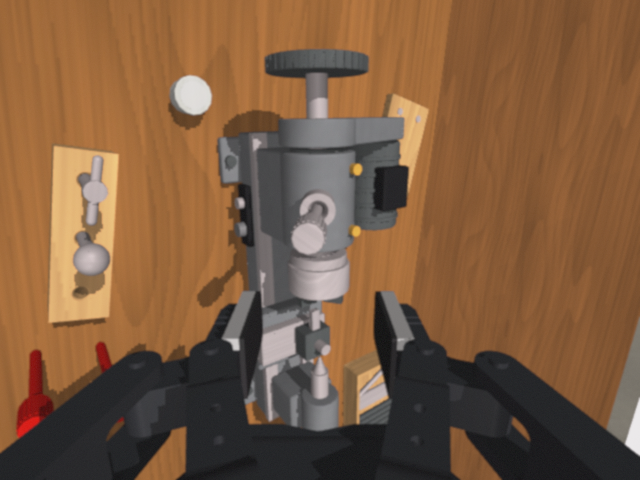

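The pin now rests in the boss with its head standing off at (307,234), leaning slightly within its play. Next is the handwheel: I'll grip the rim with the jaws along the spindle axis, coming in from the operator's upper side.

```bash
cat >> h.py <<'E'
PSI=np.radians(5); P=np.array([.634,.191,.115])
def whl(th,L,P=P):
    th=np.radians(th);c,s=np.cos(th),np.sin(th)
    R=Ro.from_euler('z',PSI).as_matrix()@np.array([[c,0,s],[0,-1,0],[s,0,-c]]).T
    return P-R[:,2]*L,R
E
python3 - <<'E'
from h import *
q,R=whl(50,.271)
plan([.39,.19,.42],R,11)
a=(R,np.array([.39,.19,.42]))
plan(q,R,5,cmd=(R,np.array([.39,.19,.42])))
E
```

```text
row x11 [8.9, -11.2, 2.0] [-1.09, 1.07, 8.11]
  mid [0.381 0.107 0.415] end [0.39 0.19 0.42]
row x5 [-15.5, 4.1, 22.3] [0.0, 0.0, 0.0]
  mid [0.405 0.183 0.368] end [0.427 0.173 0.289]
```

>>> {"method": "step_arm", "body": {
  "steps": [
    [8.9,-11.2,2,-1.1,1.1,8.1],
    [8.9,-11.2,2,-1.1,1.1,8.1],
    [8.9,-11.2,2,-1.1,1.1,8.1],
    [8.9,-11.2,2,-1.1,1.1,8.1],
    [8.9,-11.2,2,-1.1,1.1,8.1],
    [8.9,-11.2,2,-1.1,1.1,8.1],
    [8.9,-11.2,2,-1.1,1.1,8.1],
    [8.9,-11.2,2,-1.1,1.1,8.1],
    [8.9,-11.2,2,-1.1,1.1,8.1],
    [8.9,-11.2,2,-1.1,1.1,8.1]
  ],
  "fingers": 42
}}

```text
time: 13.6
eef_pos: [0.384, 0.1777, 0.4159]
tool_rot: [3.001, -0.849, 0.299]
ft_force: [-0.5, 0.7, 1.1]
width: 0.042
```

>>> {"method": "step_arm", "body": {
  "steps": [
    [8.9,-11.2,2,-1.1,1.1,8.1],
    [0,0,0,0,0,0],
    [-15.5,4.1,22.3,0,0,0],
    [-15.5,4.1,22.3,0,0,0],
    [-15.5,4.1,22.3,0,0,0],
    [-15.5,4.1,22.3,0,0,0],
    [-15.5,4.1,22.3,0,0,0],
    [0,0,0,0,0,0],
    [0,0,0,0,0,0]
  ]
}}

```text
time: 14.72
eef_pos: [0.427, 0.1726, 0.2917]
tool_rot: [3.141, -0.881, 0.091]
ft_force: [0.5, 0.6, 0.7]
width: 0.0417
```

```bash
cat > wk.py <<'E'
from h import *
import sys
st=sensors.get_state();R=rot(st);p=np.array(st['eef_pos'])
print('t',st['time'],'F',(R.T@np.array(st['ft_force'])).round(1),'M',(R.T@np.array(st['ft_torque'])).round(2),'j',st['joint_positions'].round(2))
Z=Ro.from_euler('z',-PSI).apply(R[:,2]);print('theta',np.degrees(np.arctan2(Z[0],-Z[2])),'side',Z[1],'wheel in tool mm',(R.T@(P-p)*1000).round(1))
E
python3 wk.py; python3 - <<'E'
from h import *
st=sensors.get_state();W=cams.capture('wrist');C=cam('wrist',st);save('w4.png',W)
print([(np.round(a['centre'],1).tolist(),round(a['confidence'],2)) for a in finder.landmark_of('handwheel_centre','wrist')[:3]],proj(C,P))
e=Ro.from_euler('z',PSI).apply(np.array([[x,y,z] for y in(-.007,.007) for x,z in((-.045,0),(0,.045),(.045,0),(-.03,.034))]))
print([proj(C,P+i).round().tolist() for i in e])
q,R=whl(50,.191);plan(q,R,5)
E
```

```text
t 14.725 F [ 0.8 -0.6 -0. ] M [ 0.   -0.39 -0.04] j [ 0.39 -0.65  2.15 -0.32  0.82  1.99]
theta 50.45673662480801 side 0.0019937154255671007 wheel in tool mm [-4.000e+00  2.000e-01  2.728e+02]
[([318.9, 239.9], 0.98)] [317.59539147 242.42284074]
[[329.0, 307.0], [330.0, 200.0], [328.0, 190.0], [330.0, 256.0], [306.0, 307.0], [305.0, 199.0], [308.0, 190.0], [305.0, 256.0]]
row x5 [-0.6, 0.0, 16.5] [-0.03, -0.11, 0.02]
  mid [0.452 0.175 0.271] end [0.488 0.178 0.238]
```

View pics/w4.png

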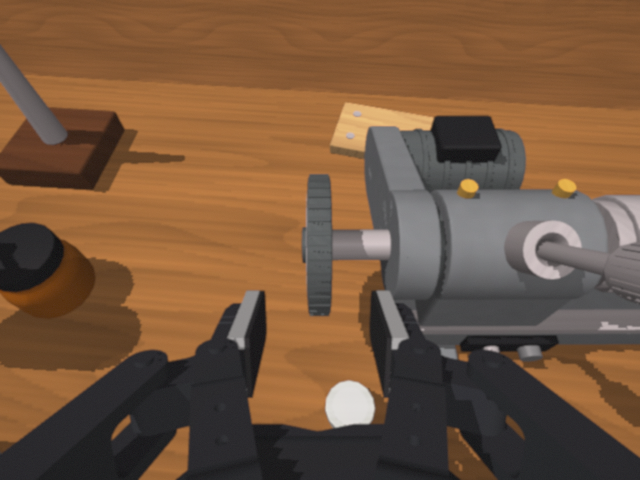

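The wheel is centred between the jaws, with the disc at (319,245) and predicted at (318,242). Advancing 82 mm and gripping the rim.

>>> {"method": "step_arm", "body": {
  "steps": [
    [-0.7,0,20,0,-0.1,0],
    [-0.7,0,20,0,-0.1,0],
    [-0.7,0,20,0,-0.1,0],
    [-0.6,0,14,0,-0.1,0],
    [-0.5,0,8,0,-0.1,0],
    [0,0,0,0,0,0],
    [0,0,0,0,0,0]
  ],
  "fingers": 34
}}

```text
time: 15.7
eef_pos: [0.4876, 0.1783, 0.2368]
tool_rot: [-3.141, -0.872, 0.09]
ft_force: [-0.4, -0.4, 0.7]
width: 0.0342
```

```bash
python3 wk.py
```

```text
t 15.7 F [ 0.3  0.4 -0.8] M [ 0.03 -0.39 -0.04] j [ 0.35 -0.42  2.09 -0.33  0.64  2.01]
theta 49.97548499644663 side 0.0023673851135721357 wheel in tool mm [  1.2   0.6 190.8]
```

>>> {"method": "step_arm", "body": {
  "steps": [
    [0,0,0,0,0,0],
    [0,0,0,0,0,0],
    [0,0,0,0,0,0],
    [0,0,0,0,0,0]
  ],
  "fingers": 5,
  "force": 25
}}

```text
time: 16.2
eef_pos: [0.4876, 0.1775, 0.2368]
tool_rot: [3.14, -0.872, 0.09]
ft_force: [-5.3, -6.5, 3.8]
width: 0.0138
```

```bash
python3 wk.py
```

```text
t 16.2 F [-0.9  6.1 -7. ] M [-0.55 -0.48 -0.12] j [ 0.35 -0.42  2.09 -0.33  0.64  2.01]
theta 49.948455146859985 side 0.00024422537645266146 wheel in tool mm [  1.4  -0.6 190.9]
```

The rim is gripped at 13.8 mm, against a 14 mm disc. Turning in stages and watching the force.

>>> {"method": "step_arm", "body": {
  "steps": [
    [13.3,0,0.5,0,-4,0],
    [13.3,0,0.5,0,-4,0],
    [13.3,0,0.5,0,-4,0],
    [13.3,0,0.5,0,-4,0],
    [0,0,0,0,0,0]
  ]
}}

```text
time: 16.82
eef_pos: [0.5272, 0.1811, 0.2722]
tool_rot: [3.14, -0.59, 0.089]
ft_force: [-9.7, -6.1, 6.3]
width: 0.0135
```

```bash
python3 wk.py; python3 pin.py b scene
```

```text
t 16.825 F [ -5.    5.2 -10.9] M [-0.6  -1.32 -0.2 ] j [ 0.31 -0.24  1.83 -0.15  0.98  1.83]
theta 33.78887221735844 side -0.00035332745851151507 wheel in tool mm [  1.7  -0.6 190.3]
scene [([354.3, 218.3], 0.72), ([277.0, 236.8], 0.66), ([282.6, 222.3], 0.53), ([316.2, 209.8], 0.47)] {15: [355.8, 246.0], 22: [355.6, 242.4], 35: [355.2, 235.7], 50: [354.8, 227.9], 65: [354.4, 220.2]}
```

>>> {"method": "step_arm", "body": {
  "steps": [
    [13.3,0,0.5,0,-4,0],
    [13.3,0,0.5,0,-4,0],
    [13.3,0,0.5,0,-4,0],
    [0,0,0,0,0,0]
  ]
}}

```text
time: 17.42
eef_pos: [0.5622, 0.1843, 0.2907]
tool_rot: [3.14, -0.38, 0.089]
ft_force: [-8.6, -5.4, 6.4]
width: 0.0134
```

```bash
python3 wk.py; python3 pin.py b scene
```

```text
t 17.425 F [-6.   4.6 -9.3] M [-0.56 -1.5  -0.14] j [ 0.28 -0.08  1.63 -0.08  1.22  1.77]
theta 21.796358171247565 side -0.0008031931714420415 wheel in tool mm [  1.7  -0.6 189.9]
scene [([355.8, 221.3], 0.73), ([278.7, 234.4], 0.69), ([314.3, 212.1], 0.65), ([282.0, 224.0], 0.6), ([121.0, 305.9], 0.3)] {15: [355.8, 246.0], 22: [355.6, 242.4], 35: [355.2, 235.7], 50: [354.8, 227.9], 65: [354.4, 220.2]}
```

>>> {"method": "step_arm", "body": {
  "steps": [
    [13.3,0,0.5,0,-4,0],
    [13.3,0,0.5,0,-4,0],
    [13.3,0,0.5,0,-4,0],
    [0,0,0,0,0,0]
  ]
}}

```text
time: 18.02
eef_pos: [0.6005, 0.1877, 0.3015]
tool_rot: [3.14, -0.171, 0.089]
ft_force: [-7.5, -4.7, 6.8]
width: 0.0137
```

```bash
python3 wk.py; python3 pin.py b scene
```

```text
t 18.025 F [-6.6  4.1 -8. ] M [-0.52 -1.3  -0.19] j [ 0.26  0.1   1.41 -0.03  1.47  1.74]
theta 9.803459130213845 side -0.001188402634510787 wheel in tool mm [  1.4  -0.6 189.5]
scene [([281.9, 225.1], 0.75), ([353.4, 218.5], 0.73), ([315.1, 210.5], 0.55), ([277.7, 234.3], 0.54)] {15: [355.8, 246.0], 22: [355.6, 242.4], 35: [355.2, 235.7], 50: [354.8, 227.9], 65: [354.4, 220.2]}
```

>>> {"method": "step_arm", "body": {
  "steps": [
    [13.3,0,0.5,0,-4,0],
    [13.3,0,0.5,0,-4,0],
    [13.3,0,0.5,0,-4,0],
    [0,0,0,0,0,0]
  ]
}}

```text
time: 18.62
eef_pos: [0.6402, 0.1913, 0.304]
tool_rot: [3.14, 0.039, 0.089]
ft_force: [-6.2, -4.6, 5.6]
width: 0.0134
```

```bash
python3 wk.py; python3 pin.py b scene
```

```text
t 18.625 F [-6.8  4.1 -5.4] M [-0.58 -1.25 -0.31] j [0.24 0.3  1.18 0.   1.71 1.72]
theta -2.2066872984334394 side -0.00154250002953469 wheel in tool mm [  1.1  -0.5 189.1]
scene [([313.2, 210.3], 0.75), ([354.9, 243.1], 0.63), ([279.4, 223.7], 0.58)] {15: [355.8, 246.0], 22: [355.6, 242.4], 35: [355.2, 235.7], 50: [354.8, 227.9], 65: [354.4, 220.2]}
```

The pin dropped: its head in the scene picture moved from row 218 to row 243, which means 22 mm off the face as expected. I'm releasing the wheel, lifting off, and closing the fingers to press.

>>> {"method": "step_arm", "body": {
  "steps": [
    [0,0,0,0,0,0],
    [0,0,0,0,0,0],
    [0,0,0,0,0,0],
    [0,0,-20,0,0,0],
    [0,0,-40,0,0,0],
    [0,0,-40,0,0,0],
    [0,0,-10,0,0,0],
    [0,0,0,0,0,0]
  ],
  "fingers": 34
}}

```text
time: 19.73
eef_pos: [0.6441, 0.1923, 0.4144]
tool_rot: [-3.141, 0.034, 0.09]
ft_force: [0.3, 0.8, -0.5]
width: 0.0338
```

```bash
python3 wk.py; python3 - <<'E'
from h import *
B=np.array([.6125,.0695,.161])
q,R=whl(35,.240,B); plan(q,R,6)
E
```

```text
t 19.725 F [ 0.4 -0.8  0.5] M [-0.01  0.03  0.01] j [0.24 0.31 0.96 0.01 1.9  1.72]
theta -1.9633687763769834 side 0.0004157608334935945 wheel in tool mm [1.000e-01 5.000e-01 2.996e+02]
row x6 [-31.9, 19.9, 2.3] [-0.01, 6.16, 0.02]
  mid [0.555 0.124 0.401] end [0.475 0.058 0.358]
```

>>> {"method": "step_arm", "body": {
  "steps": [
    [-31.9,19.9,2.3,0,6.2,0],
    [-31.9,19.9,2.3,0,6.2,0],
    [-31.9,19.9,2.3,0,6.2,0],
    [-31.9,19.9,2.3,0,6.2,0],
    [-31.9,19.9,2.3,0,6.1,0],
    [-31.9,19.9,2.3,0,6.1,0],
    [0,0,0,0,0,0],
    [0,0,0,0,0,0],
    [0,0,0,0,0,0]
  ],
  "fingers": 0
}}

```text
time: 20.85
eef_pos: [0.4765, 0.0577, 0.3577]
tool_rot: [-3.141, -0.61, 0.09]
ft_force: [0.2, -0.9, 1.0]
width: 0.0001
```

```bash
python3 - <<'E'
from h import *
st=sensors.get_state();W=cams.capture('wrist');C=cam('wrist',st);save('w5.png',W)
B=np.array([.6125,.0695,.161]);R=rot(st);p=np.array(st['eef_pos'])
print(st['time'],st['width'],'head mid pred',proj(C,B+.022*-R[:,2]),'head top in tool',(R.T@(B-p)*1000).round(1),R[:,2].round(3))
print([(np.round(a['centre'],1).tolist(),round(a['confidence'],2)) for a in finder.landmark_of('lock_pin_head','wrist')[:3]])
E
```

```text
20.85 0.00012874102344368916 head mid pred [318.29171099 270.4332471 ] head top in tool [ -0.9   0.6 239.4] [ 0.571  0.052 -0.82 ]
[([317.6, 271.3], 0.86)]
```

View pics/w5.png

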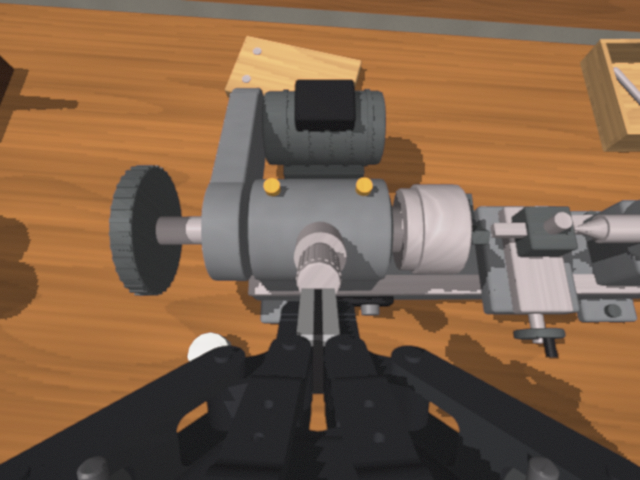

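The head is down at (318,270), with the shut fingertips lined up on its top. Pressing along the bore.

>>> {"method": "step_arm", "body": {
  "steps": [
    [0,0,14,0,0,0],
    [0,0,8,0,0,0],
    [0,0,4,0,0,0],
    [0,0,3,0,0,0],
    [0,0,2,0,0,0],
    [0,0,2,0,0,0],
    [0,0,1,0,0,0],
    [0,0,0,0,0,0]
  ]
}}

```text
time: 21.95
eef_pos: [0.495, 0.059, 0.3287]
tool_rot: [-3.141, -0.61, 0.09]
ft_force: [-0.5, -0.3, 1.4]
width: -0.0004
```

```bash
python3 ck.py
```

```text
t 21.95 F tool [ 0.3  0.3 -1.4] M [-0.03 -0.12 -0.04] tip in tool-axes from boss mm [-0.7 -0.1 59. ] w -0.00038434559807768755
```

>>> {"method": "step_arm", "body": {
  "steps": [
    [0,0,1,0,0,0],
    [0,0,1,0,0,0],
    [0,0,0,0,0,0]
  ]
}}

```text
time: 22.32
eef_pos: [0.4959, 0.059, 0.3279]
tool_rot: [3.141, -0.61, 0.09]
ft_force: [-7.9, -1.0, 6.5]
width: -0.0004
```

```bash
python3 ck.py
```

```text
t 22.325 F tool [-2.8  0.2 -9.9] M [-0.08 -0.81  0.04] tip in tool-axes from boss mm [-0.4 -0.  60.1] w -0.0004291995751646328
```

>>> {"method": "step_arm", "body": {
  "steps": [
    [0,0,1,0,0,0],
    [0,0,1,0,0,0],
    [0,0,0,0,0,0]
  ]
}}

```text
time: 22.7
eef_pos: [0.4964, 0.0591, 0.328]
tool_rot: [3.141, -0.61, 0.09]
ft_force: [-22.1, -2.5, 14.7]
width: 0.0
```

```bash
python3 ck.py
```

```text
t 22.7 F tool [ -9.8   0.5 -24.8] M [-0.14 -1.82 -0.03] tip in tool-axes from boss mm [ 0.2  0.  60.3] w 3.91336468505806e-05
```

>>> {"method": "step_arm", "body": {
  "steps": [
    [0,0,-10,0,0,0],
    [0,0,-30,0,0,0],
    [0,0,-40,0,0,0],
    [0,0,-20,0,0,0],
    [0,0,0,0,0,0],
    [0,0,0,0,0,0]
  ]
}}

```text
time: 23.45
eef_pos: [0.4406, 0.0541, 0.4057]
tool_rot: [-3.141, -0.607, 0.089]
ft_force: [-0.6, -0.0, -0.2]
width: -0.0
```

```bash
python3 ck.py; python3 pin.py d scene wrist; python3 - <<'E'
from h import *
w=cv2.imread('pics/dwrist.png');s=cv2.imread('pics/dscene.png')
a=cv2.resize(w[170:290,260:380],(400,400),interpolation=2);b=cv2.resize(s[210:290,315:395],(400,400),interpolation=2)
cv2.imwrite('pics/fin.png',np.hstack([a,b]))
E
```

```text
t 23.45 F tool [-0.6 -0.  -0.1] M [-0.04 -0.31  0.02] tip in tool-axes from boss mm [ -2.2  -0.1 -35.5] w -3.710967475518155e-05
scene [([356.2, 243.8], 0.67), ([317.3, 209.6], 0.64), ([277.3, 233.6], 0.62), ([282.8, 224.1], 0.47)] {15: [355.8, 246.0], 22: [355.6, 242.4], 35: [355.2, 235.7], 50: [354.8, 227.9], 65: [354.4, 220.2]}
wrist [([314.3, 229.9], 0.97), ([3.8, 222.5], 0.73)] {15: [317.4, 228.3], 22: [317.3, 231.2], 35: [317.3, 237.2], 50: [317.2, 244.9], 65: [317.2, 253.6]}
```

View pics/fin.png

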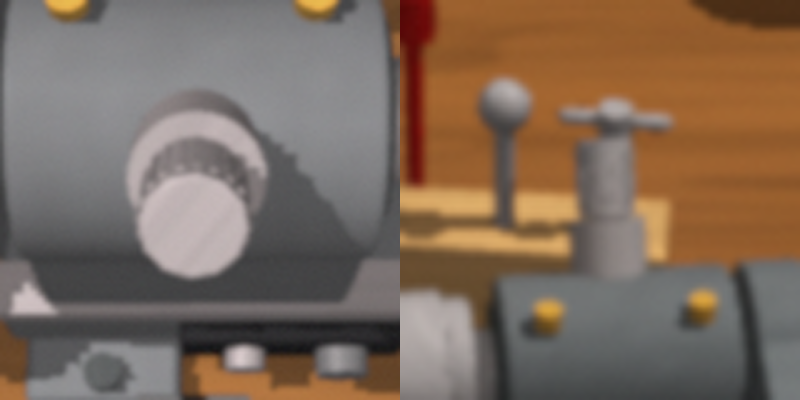

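The pin seems seated, with no thin shank showing between head and boss in the scene view. To check, I'll compare the head's position before and after the press by template match, where 7 mm should give about 3.7 px.

```bash
python3 - <<'E'
from h import *
b=cv2.imread('pics/bscene.png',0);d=cv2.imread('pics/dscene.png',0)
for i,im in(('before',b),('after',d)):
    g=cv2.resize(im,None,fx=8,fy=8,interpolation=2)
    col=im[225:268,353:360].mean(1);print(i,col.round().astype(int).tolist())
    # width of bright run per row, background subtracted crude
t=cv2.resize(b[237:247,348:366],None,fx=8,fy=8,interpolation=2);s=cv2.resize(d[230:260,340:374],None,fx=8,fy=8,interpolation=2)
m=cv2.matchTemplate(s,t,cv2.TM_CCOEFF_NORMED);_,v,_,l=cv2.minMaxLoc(m);print(v,l[0]/8+340-348,l[1]/8+230-237)
E
```

```text
before [108, 110, 111, 114, 124, 143, 154, 148, 118, 87, 79, 82, 84, 83, 82, 81, 82, 83, 83, 82, 81, 81, 82, 82, 82, 81, 84, 91, 90, 85, 83, 83, 83, 83, 83, 83, 83, 83, 83, 81, 73, 62, 57]
after [109, 111, 113, 115, 126, 144, 155, 149, 119, 88, 79, 85, 104, 122, 128, 128, 127, 127, 126, 125, 124, 125, 125, 123, 121, 121, 124, 120, 112, 116, 123, 123, 122, 122, 122, 122, 122, 122, 122, 121, 117, 115, 115]
0.7819673418998718 -6.375 0.5
```

```bash
python3 - <<'E'
from h import *
for n in 'bd':
    im=cv2.imread('pics/%sscene.png'%n,0);print(n)
    for y in range(234,260): print(y,im[y,344:369].tolist())
E
```

```text
b
234 [109, 107, 103, 97, 95, 96, 98, 98, 95, 87, 78, 74, 82, 93, 98, 98, 99, 105, 115, 123, 127, 129, 132, 133, 131]
235 [106, 106, 104, 101, 99, 99, 96, 94, 93, 88, 80, 74, 72, 76, 80, 83, 84, 86, 92, 98, 98, 97, 98, 103, 109]
236 [102, 102, 103, 101, 102, 99, 94, 92, 92, 91, 86, 81, 79, 79, 78, 78, 79, 84, 93, 96, 94, 89, 88, 93, 99]
237 [97, 99, 99, 98, 98, 95, 87, 84, 86, 88, 87, 86, 86, 83, 80, 75, 78, 89, 97, 99, 97, 95, 94, 96, 99]
238 [97, 97, 97, 97, 96, 92, 82, 78, 82, 83, 86, 87, 86, 83, 79, 75, 81, 93, 99, 100, 100, 100, 99, 100, 100]
239 [99, 100, 99, 99, 98, 92, 81, 78, 81, 81, 82, 85, 86, 81, 78, 78, 85, 100, 104, 103, 102, 101, 102, 102, 102]
240 [103, 103, 104, 103, 102, 95, 84, 79, 80, 81, 81, 83, 84, 81, 78, 79, 91, 105, 107, 105, 104, 105, 104, 105, 105]
241 [106, 106, 105, 107, 106, 100, 88, 80, 81, 82, 83, 85, 85, 81, 78, 80, 93, 107, 110, 108, 108, 108, 107, 107, 107]
242 [107, 108, 108, 108, 107, 102, 88, 79, 81, 84, 85, 87, 86, 82, 78, 81, 95, 110, 112, 109, 109, 109, 108, 109, 109]
243 [107, 107, 108, 108, 107, 102, 89, 80, 82, 84, 85, 86, 86, 82, 78, 77, 9
[... 4489 characters left out ...]
5, 112, 119, 124, 127, 130, 134, 138, 139, 146, 162, 171, 172, 164, 142]
255 [97, 104, 101, 93, 86, 81, 82, 85, 92, 102, 111, 119, 125, 131, 134, 136, 139, 138, 136, 143, 159, 169, 170, 162, 138]
256 [94, 102, 112, 114, 102, 86, 81, 84, 91, 101, 111, 119, 126, 131, 135, 137, 138, 138, 136, 140, 154, 166, 168, 160, 134]
257 [124, 133, 150, 152, 131, 99, 82, 84, 91, 101, 111, 117, 126, 131, 134, 137, 139, 138, 137, 139, 154, 166, 169, 160, 133]
258 [162, 167, 174, 169, 145, 105, 84, 84, 91, 100, 111, 119, 125, 131, 134, 137, 139, 138, 137, 140, 155, 168, 173, 161, 133]
259 [170, 173, 174, 169, 147, 107, 85, 84, 91, 100, 111, 117, 125, 131, 134, 137, 139, 139, 137, 141, 156, 172, 177, 165, 132]
```

Before the press, rows 251–253 show a thin shank with background on both sides. After it, the full-width head runs straight into the boss, so the pin is seated. Handing in.

```bash
python3 -c "
from h import *
print(workorder.job_done())"
```

```text
the job is handed in; nothing more can be done
None
```

The lock pin is pressed home in the boss and the spindle is locked; I handed the job in at about 24 s of the 72 s allowed. No verdict was reported.

**What I did:**
- I took the grey cylinder-headed pin out of the block, not one of the red look-alikes, and let it rest in the slanting bore.
- I turned the handwheel about 52°, until the head dropped to about 22 mm off the boss's face.
- I pressed the head with the shut fingertips to about 25 N along the bore, where it stopped moving, then backed the arm clear.

**Last checks:**
- **Seating:** in the scene picture, the thin bit of shank showing between head and boss before the press was gone afterwards. The fingertips stopped about 30.5 mm above the boss's face; the head is 30 mm long.
- **Other tools:** the punch and chuck key still stand in the block.
- **Gripper:** it read almost no force after backing off.

**Checks that disagreed or were weak:**
- **Network landmark:** it put the head only about 0.7 px lower after the press, where about 3.6 px was expected. It is noisy by about 2 px.
- **Template match:** it was not usable because the lighting on the head changed between the two pictures.
- **Wrist-picture estimate:** by eye, it gave about 32 mm for the top of the head.
- **Grip width:** the gripper read about 20 mm on the 22 mm head; I did not find out why.

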